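# Dial the feel-operated lockbox and draw its bolt

## Task

Unlock the grey reagent lockbox. Dial it by feel with the red crank knob, never forcing it: clockwise (seen from above), past both drags, until it stops firm; back anticlockwise, past where the light drag begins, just until the heavy drag begins; then clockwise again just until the light drag begins. Then draw the yellow-knobbed bolt fully back towards the robot's side and let go, leaving the vials and the beaker where they stand.

Things in the scene. Friction and masses are not known exactly. Their poses are not given: they have to be found in the camera images.
- lockbox: Grey steel lockbox, fixed to the bench, 150 x 250 x 60 mm (own x, y, z). Origin: centre of its underside. Its -x side faces the robot, turned by its yaw. On its top: the black dial at own (0, +45) mm and the bolt at own y = -75 mm.
- dial_axis (a point): Point on the dial's vertical axis, 90 mm above the bench, level with the middle of the red knob. The lock inside has a firm clockwise stop, met after a stretch of heavy drag; its angle differs every time, shows nowhere, and is at most 3 rad of clockwise turning from the start. The dial is a black disc 100 mm across, its top 71 mm above the bench, without numbers.
- clutch (a joint): Slip, rad, of the overload clutch between the dial and the lock's spindle; not the dial's angle. It reads 0 and stays 0 unless the knob is pushed along its circle with more than about 25 N; 0.15 either way counts as forcing the dial.
- crank_knob: The red knob; origin at its foot. Force along its circle that keeps the dial turning: free about 1 N; light drag about 5 N (one wheel picked up); heavy drag about 11 N (two wheels). After the reversal at the firm stop: free for about 1 rad, light drag for about 1.2 rad, then heavy. After the second reversal: free for about 1 rad, then light drag.
- knob_mid (a point): Middle of the red crank knob, an upright handle 16 mm in diameter, 34 mm tall (73 to 107 mm above the bench), on the dial 38 mm from its axis. It spins freely on its own pin: pinch it from above and lead it round in a circle, the gripper's direction unchanged. It may stand anywhere on its circle at the start.
- bolt_knob (a point): Middle of the bolt's yellow knob, an upright handle 14 mm in diameter (16 mm at its head), 66 to 99 mm above the bench; this point is 84 mm above it. Beneath lie the bolt bar and guide straps, up to 70 mm above the bench.
- bolt (a joint): How far the bolt is drawn, m: 0 shut, 0.030 fully back. It slides along the lockbox's own -x with about 2 N of friction and stays where it is left. If the lock is not rightly dialled it gives some 4 mm and is then blocked; more than 0.15 rad of overrun into the heavy drag (second move) or the light drag (third move) does this, and the dialling must then be done again from the first move, with the bolt put back to 0.
- black_vial (a point): Centre of a loose glass vial with black cap, 27 mm in diameter, 64 mm tall, upright near the lockbox's right end.
- green_vial (a point): Centre of a loose glass vial with green cap, 27 mm in diameter, 64 mm tall, upright in front of the lockbox.
- beaker (a point): Centre of a loose empty glass beaker, about 56 mm in diameter, 68 mm tall, upright near the lockbox's left end.
Mind the look-alikes: they are no part of the job. Several things look just like the part that bears beaker: the one meant starts farthest to the robot's left. What is shaped like the part that bears green_vial but pink is not meant.

How it is judged:
By the outcome, as a careful person would: the job done as asked, in the order asked, and still so for the second after the job is handed in, with the robot touching nothing.
It also fails if it takes over 64 s, if anything falls off the work surface, if the arm or the gripper's body presses on something with over 40 N, if the wrist force passes 120 N, or if a joint passes its speed limit or range.

## Robot

A 6-joint arm with a two-finger parallel gripper is mounted at the origin on a cart in front of the work surface, level with it; the furniture and walls round the work are solid. World frame = base frame: x ahead of the robot, y to its left, z up, the work surface at z = 0. Lengths are in m, angles in rad, forces in N, time in s.
With the tool pointing down it reaches from about 0.35 to 0.975 m from the base axis. Payload 4.9 kg.
Tool frame: the origin (TCP) lies midway between the tips of the shut fingers; the grasp point (between the pads) lies 19 mm behind it; z points along the fingers, y is the line along which they close (so a half turn about z gives the same grasp; the last joint's range is limited). The gripper opens to 85 mm and grips with 20 to 120 N. Pads are 22 mm wide; open, the fingers measure 114 mm over their backs; the gripper's body (76 mm by 85 mm) begins 54 mm behind the grasp point. The pads swing forward as they close: fully open they stand 13 mm farther back than shut.
Start: joints at [-1.337, 0.053, 1.613, -0, 1.476, -0.119], TCP at [0.216, -0.586, 0.231] pointing down, gripper open.
Joint ranges: [-3.01, 3.01], [-1.01, 2.22], [0.06, 2.58], [-1.02, 4.17], [0.09, 2.62], [-3.14, 3.14]. Speed limits (rad/s): [2.57, 2.57, 3.14, 3.14, 3.14, 3.14].

## Interface

Orientations are given as a rotation vector (axis times angle).
In Python, from station import ctrl gives the robot as it stands. The module is installed in compiled form; this text tells all that it offers.
- The arm moves only by the shell command python3 -m handwheel 'ROWS' [OPENING] [FORCE]. ROWS is JSON, a list of rows, each a list of 2 entries, a list of its own where there are three numbers: the shift along the tool's x, y, z in cm, then the turn, a rotation vector about the tool's x, y, z in rad. In form: [[[tx, ty, tz], [ax, ay, az]], ...]. A call has 1 to 5 rows; each row is the pose to reach, as a shift and turn from the pose commanded when the call began, along the tool's axes at that moment; what a row does not reach only later rows make up. A row lasts 1/8 s, in which the tool goes at most 62.5 mm and 10.7 degrees, less where a joint would pass 70% of its speed; a pose out of reach is approached as far as the arm can. A call with a gripper value outside its range is refused whole. OPENING is the gripper's target within -1 to 1 (shut at 1, half-way at 0, fully open at -1), set as the call begins (- or left out, the last holds). The fingers move at their own pace and stop on an object; FORCE is the grip in N (left out, the last holds). Time passes only in rows, so rows that repeat a pose let the fingers close. It gives the time, the measured TCP pose, the force, the opening and the grip force at its end, in the units of the state.
- ctrl.get_obs(): the state, without advancing time (a new reading comes with each control period).
- ctrl.get_image(name): name is "side" or "top" or "wrist"; returns the picture (420x560x3 uint8, blue, green, red); there is no depth.
- ctrl.calibration(name): a dict with "fx", "fy", "cx", "cy" (pixels), "R" (3x3) and "t" (3): a world point X has camera coordinates R X + t. Camera axes: x right, y down, z forward; pixel columns grow to the right and rows downward; lengths in m; the calibration is good to about 2 mm. A picture is of the moment at which its call begins: read the wrist's pose just before it. calibration takes no time and is no camera call; for the wrist camera it gives the pose at the moment of the call.
- ctrl.finish_job(): hands the job in; it is judged then, once.
Trained networks look in the newest picture that a camera, given by its name, has taken for a name from the list of things; names that differ only in an ending like _2 or _b are one class to them, and where a whole thing is asked for, a point or a joint stands for the part that bears it (a point fixed in the world has none). Each returns a list of dicts, best first, with "score" (0 to 1); they miss things now and then, are a little off and sometimes report something else, mostly with a low value. They report only what shows in the picture. A call takes as long as a camera call. They do not tell look-alikes from the thing itself.
- ctrl.look_for(camera, query): "position" ([column, row] in pixels, amid what is visible of it).
- ctrl.landmark_of(camera, query): "position" ([column, row] in pixels: a listed point, or the origin of a listed thing).
The state is a dict: "t": time; "q": joint angles; "dq": joint speeds; "effort": joint torques, N m; "tool_pos": TCP position; "tool_rot": TCP orientation; "contact_force": force on the tool from outside, world axes, zero at the start; "wrist_torque": the same for the moment, N m; "opening": finger opening in m; "grip_force": force on a finger pad.
Only numpy, scipy, OpenCV 4.12 (cv2) and the standard library are available. Lean on these libraries where they do the work, as an engineer would, in place of code of your own. Each camera call takes 0.05 s, during which the arm holds its last target. There are 200 camera calls.

## Working session

There is one attempt and no reset: what is moved stays moved. The work goes in short steps, Python scripts to look and compute and a shell command to move; the robot and the scene stay as the last step left them, time stands still between calls to the robot, and variables do not carry over. Pictures are saved under pics/ and viewed, at most 10 in all, crops included, and the job is handed in when it is done.

```bash
mkdir -p pics; cat > h.py <<'E'
import numpy as np, cv2
from station import ctrl
def ray(cam,uv,z):
    c=ctrl.calibration(cam);R=np.array(c["R"]);t=np.array(c["t"])
    d=R.T@np.array([(uv[0]-c["cx"])/c["fx"],(uv[1]-c["cy"])/c["fy"],1]);o=-R.T@t
    return o+d*(z-o[2])/d[2]
def tri(a,b):
    A=[];B=[]
    for cam,uv in (a,b):
        c=ctrl.calibration(cam);R=np.array(c["R"]);t=np.array(c["t"])
        x=(uv[0]-c["cx"])/c["fx"];y=(uv[1]-c["cy"])/c["fy"]
        A+=[R[0]-x*R[2],R[1]-y*R[2]];B+=[x*t[2]-t[0],y*t[2]-t[1]]
    return np.linalg.lstsq(np.array(A),np.array(B),rcond=None)[0]
E
python3 - <<'E'
from h import *
np.set_printoptions(precision=4,suppress=True)
for n in("top","side"):
    cv2.imwrite(f"pics/{n}0.png",ctrl.get_image(n))
for q,z in(("dial_axis",.09),("knob_mid",.09),("bolt_knob",.084),("lockbox",0),("beaker",.034),("green_vial",.032),("black_vial",.032)):
    for n in("top","side"):
        for r in ctrl.landmark_of(n,q)[:4]: print(q,n,np.round(r["position"],1),round(r["score"],2),ray(n,r["position"],z)[:2])
o=ctrl.get_obs();print(o["t"],o["tool_pos"],o["tool_rot"],o["opening"])
E
```

```text
dial_axis top [300.4 192.2] 0.65 [0.5599 0.1278]
dial_axis side [304.7 218.2] 0.78 [0.5673 0.1248]
knob_mid top [298.  207.8] 0.58 [0.5267 0.1338]
knob_mid side [282.9 215.3] 0.59 [0.5238 0.1355]
bolt_knob top [353.1 198.7] 0.76 [0.5444 0.0148]
bolt_knob side [294.7 257.4] 0.95 [0.5471 0.0098]
lockbox top [313.2 201.1] 0.77 [0.5514 0.0919]
lockbox side [300.4 266.9] 0.56 [0.5585 0.0835]
beaker top [293.3 266.5] 0.8 [0.4019 0.1443]
beaker top [237.4 203.1] 0.73 [0.5463 0.2661]
beaker side [299.2 202.6] 0.97 [0.5584 0.2761]
beaker side [225.  236.3] 0.68 [0.4009 0.1412]
beaker side [303.5 217.3] 0.19 [0.5672 0.2129]
green_vial top [350.4 264.7] 0.71 [0.4026 0.0165]
green_vial top [322.8 243.9] 0.67 [0.4504 0.0767]
green_vial side [245.1 257. ] 0.88 [0.4499 0.0751]
green_vial side [221.2 276.8] 0.82 [0.4114 0.0175]
black_vial side [285.3 318.3] 0.58 [ 0.5314 -0.0818]
0.8 [ 0.216  -0.5865  0.2313] [-3.0928 -0.5514 -0.0001] 0.08519932323279204
```

View pics/top0.png

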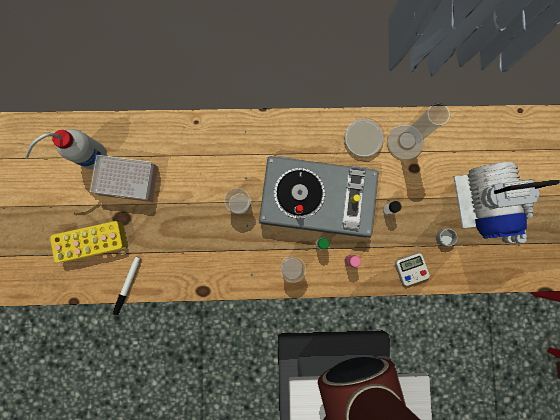

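View pics/side0.png

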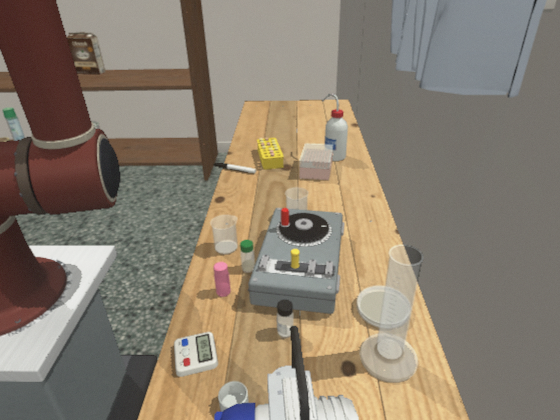

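Beaker candidates in the top view are (237,203) and (293,266). The one meant is (237,203), farthest left at the box's left end. The green vial is at (323,244); (350,262) is the pink look-alike. I won't reach for any of them. The red knob is at about (0.525, 0.135), the dial axis at (0.563, 0.126) and the bolt knob at (0.546, 0.012). I'm moving in to check these with the wrist camera.

```bash
python3 -m handwheel '[[[6,-5.5,-2],[0,0,0.1]],[[11,-10,-3],[0,0,0.2]],[[16,-15,-3],[0,0,0.353]],[[20.5,-19,-3],[0,0,0.353]],[[25,-23.4,-3],[0,0,0.353]]]' -1 40
```

```text
t: 1.42
tool_pos: [0.3559, -0.3082, 0.2615]
tool_rot: [3.141, -0.001, 0.002]
contact_force: [1.4, -0.3, -0.4]
opening: 0.0856
grip_force: 0.0
```

```bash
python3 -m handwheel '[[[0.5,-6,0],[0,0,0]],[[1,-12,0],[0,0,0]],[[2,-18,0],[0,0,0]],[[4,-23.5,0],[0,0,0]],[[6,-29,0],[0,0,0]]]'
python3 -m handwheel '[[[3,-4,0],[0,0,0]],[[6,-8,0],[0,0,0]],[[6,-8,0],[0,0,0]],[[6,-8,0],[0,0,0]]]'
python3 - <<'E'
from h import *
np.set_printoptions(precision=4,suppress=True)
o=ctrl.get_obs();print(o["t"],o["tool_pos"],o["tool_rot"],o["q"],o["contact_force"])
cv2.imwrite("pics/w0.png",ctrl.get_image("wrist"))
for q,z in(("dial_axis",.09),("knob_mid",.09),("bolt_knob",.084),("lockbox",0)):
        for r in ctrl.landmark_of("wrist",q)[:2]: print(q,np.round(r["position"],1),round(r["score"],2),ray("wrist",r["position"],z)[:2])
E
```

```text
t: 2.05
tool_pos: [0.4157, -0.0181, 0.2617]
tool_rot: [3.141, -0.001, 0.003]
contact_force: [0.8, -0.0, 0.2]
opening: 0.0856
grip_force: 0.0
t: 2.55
tool_pos: [0.4752, 0.0599, 0.261]
tool_rot: [3.141, 0.0, -0.001]
contact_force: [-0.3, 0.8, -0.3]
opening: 0.0857
grip_force: 0.0
2.55 [0.4752 0.0599 0.261 ] [ 3.1413  0.0003 -0.0009] [-0.0299 -0.3236  1.9044 -0.0003  1.5613  1.5408] [-0.291   0.7504 -0.2876]
dial_axis [208.  104.9] 0.94 [0.5649 0.1305]
dial_axis [264.5 200.5] 0.74 [0.4656 0.0754]
knob_mid [210.8 146.1] 0.82 [0.5245 0.1304]
bolt_knob [325.1 124.9] 0.92 [0.5455 0.011 ]
lockbox [260.9 113. ] 0.78 [0.5598 0.0831]
```

View pics/w0.png

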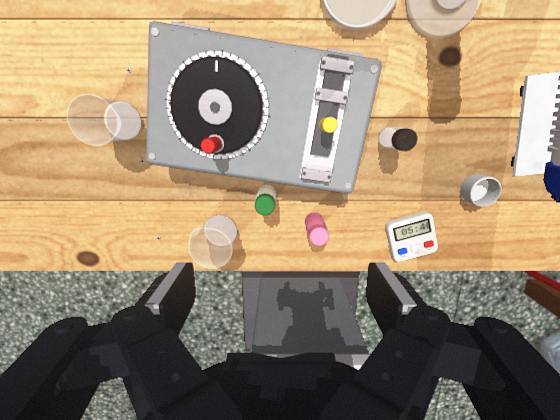

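The wrist view shows the dial at about (217,105), red knob top (208,145), yellow bolt knob (330,125), and the box tilted slightly. I'm refining these by colour and circle fits.

```bash
python3 - <<'E'
from h import *
np.set_printoptions(precision=4,suppress=True)
im=cv2.imread("pics/w0.png");hsv=cv2.cvtColor(im,cv2.COLOR_BGR2HSV)
sub=np.zeros(im.shape[:2],np.uint8);sub[40:170,150:290]=1
m=((hsv[...,2]<45)&(sub>0)).astype(np.uint8)
c=max(cv2.findContours(m,0,1)[0],key=cv2.contourArea);h=cv2.convexHull(c)
p=np.array([ray("wrist",q[0],.071)[:2] for q in h])
A=np.c_[2*p,np.ones(len(p))];s=np.linalg.lstsq(A,(p**2).sum(1),rcond=None)[0];ax=s[:2]
print("disc",ax,"r",np.sqrt(s[2]+ax@ax),len(p))
for n,lo,hi,z in(("red",(0,150,90),(8,255,255),.107),("yel",(22,150,120),(35,255,255),.099)):
    k=cv2.inRange(hsv,lo,hi);k[180:]=0
    c=max(cv2.findContours(k,0,1)[0],key=cv2.contourArea);M=cv2.moments(c);u=(M["m10"]/M["m00"],M["m01"]/M["m00"])
    print(n,u,cv2.boundingRect(c),ray("wrist",u,z),ray("wrist",u,z-.01))
cs=[ray("wrist",u,.06)[:2] for u in((152,24),(381,62),(351,192),(148,161))]
print(cs, np.mean(cs,0)); d=cs[0]-cs[1]+cs[3]-cs[2];print("yaw",np.arctan2(-d[0],d[1]))
i=cv2.resize(im[30:200,140:400],None,fx=3,fy=3,interpolation=2);cv2.imwrite("pics/w0c.png",i)
E
```

```text
disc [0.557  0.1256] r 0.013033333731109733 7
red (210.449398443029, 144.41047416843594) (200, 137, 22, 16) [0.5275 0.1268 0.107 ] [0.5268 0.1291 0.097 ]
yel (327.8452380952381, 124.25425170068027) (319, 117, 18, 16) [0.5464 0.0105 0.099 ] [0.5463 0.009  0.089 ]
[array([0.6448, 0.189 ]), array([ 0.6092, -0.0489]), array([ 0.4681, -0.0268]), array([0.5054, 0.2116])] [0.5569 0.0812]
yaw -0.15184782185699155
```

View pics/w0c.png

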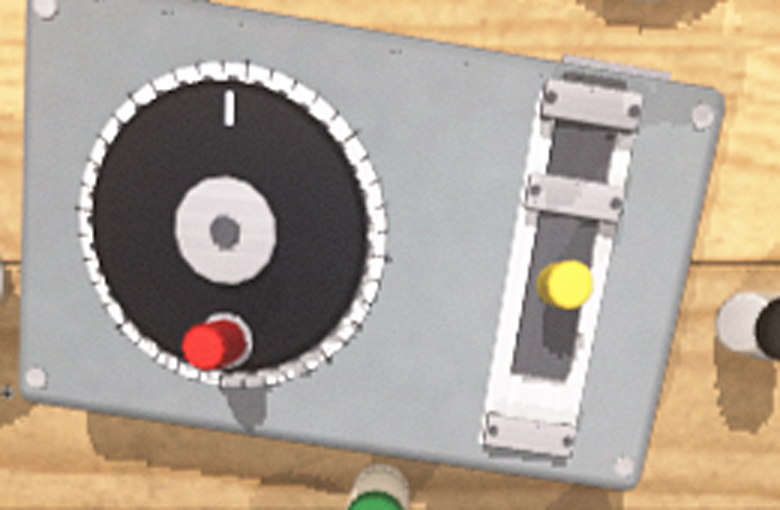

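```bash
python3 -m handwheel '[[[2.5,-3.5,4],[0,0,0]],[[5.1,-7.1,9],[0,0,0]],[[5.1,-7.1,14],[0,0,0]],[[5.1,-7.1,17],[0,0,0]],[[5.1,-7.1,18.1],[0,0,0]]]' -0.3 40
python3 -m handwheel '[[[0,0,0],[0,0,0]],[[0,0,0],[0,0,0]],[[0,0,0],[0,0,0]],[[0,0,0],[0,0,0]]]' 1 40
python3 -m handwheel '[[[0,0,0],[0,0,0]],[[0,0,0],[0,0,0]],[[0,0,0],[0,0,0]]]'
python3 - <<'E'
from h import *
cv2.imwrite("pics/w1.png",ctrl.get_image("wrist")); print(ctrl.get_obs())
E
```

```text
t: 3.42
tool_pos: [0.5248, 0.1304, 0.0778]
tool_rot: [3.141, -0.002, -0.006]
contact_force: [0.2, 0.0, -0.0]
opening: 0.0558
grip_force: 0.0
t: 3.92
tool_pos: [0.5277, 0.1311, 0.0823]
tool_rot: [-3.141, 0.0, -0.005]
contact_force: [-2.1, 0.2, 6.2]
opening: 0.0145
grip_force: 40.0
t: 4.3
tool_pos: [0.5277, 0.1311, 0.0822]
tool_rot: [-3.141, 0.0, -0.005]
contact_force: [-2.0, -0.2, 6.5]
opening: 0.014
grip_force: 40.0
{'t': 4.35, 'q': array([ 1.06713665e-01, -5.82607050e-04,  1.92805977e+00, -2.64992913e-04,
        1.21101289e+00,  1.67772996e+00]), 'dq': array([-0.00086847,  0.0022725 , -0.00342538, -0.00183147, -0.00138152,
        0.00056414]), 'effort': array([-3.81977870e-04, -3.00388670e+01, -3.06951964e+01,  8.71085795e-02,
       -3.94048579e-01, -4.44849484e-04]), 'tool_pos': array([0.52775679, 0.1310884 , 0.08226827]), 'tool_rot': array([-3.14150480e+00,  1.99580619e-04, -4.88719423e-03]), 'contact_force': array([-1.31984995,  0.86812529,  5.87096135]), 'wrist_torque': array([-0.0761719 ,  0.24797315,  0.0341057 ]), 'grip_force': 39.96768028009683, 'opening': 0.014380858635551698}
```

View pics/w1.png

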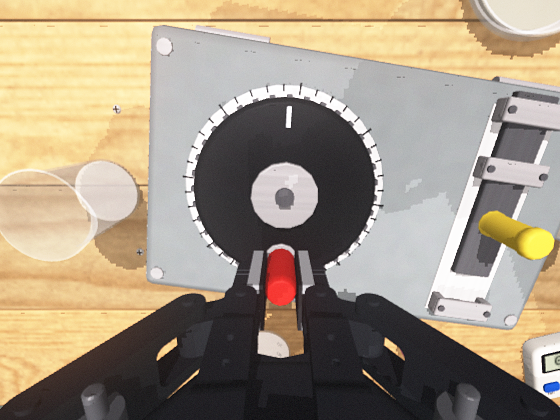

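The knob is held between the pads at (281,275), with the dial hub at (284,198). The tool was pushed up 2 mm as the pads swung forward while gripping. I'll relieve that and locate the axis.

```bash
python3 - <<'E'
from h import *
print(ray("wrist",(284,198),.0735), ray("wrist",(283.5,196),.0735))
a=np.array([.5636,.1257]); k=np.array([.5277,.1311]);print(np.linalg.norm(k-a))
E
python3 -m handwheel '[[[0,0,-0.2],[0,0,0]],[[0,0,-0.2],[0,0,0]],[[0,0,-0.2],[0,0,0]]]'
```

```text
[0.56275746 0.12791784 0.0735    ] [0.56384849 0.12818672 0.0735    ]
0.036303856544449974
t: 4.72
tool_pos: [0.5271, 0.131, 0.0824]
tool_rot: [-3.141, 0.0, -0.003]
contact_force: [4.0, 0.7, -1.7]
opening: 0.0145
grip_force: 39.6
```

```bash
cat > gen.py <<'E'
# print rounded per-call shifts (tool x,y cm) for a circle path
import sys,numpy as np
cx,cy,r,a0,step,rows,calls=map(float,sys.argv[1:])
P=lambda a:np.round(100*np.array([cx+r*np.cos(a),-(cy+r*np.sin(a))]),2)
k=0
for c in range(int(calls)):
    b=P(a0+step*k);L=[]
    for i in range(int(rows)):
        k+=1;d=P(a0+step*k)-b;L.append(f"[[{d[0]:.2f},{d[1]:.2f},0],[0,0,0]]")
    print(f"{a0+step*k:.3f} '[{','.join(L)}]'")
E
cat > chk.py <<'E'
# chk.py cmd_angle limit sign : exit 1 if drag above limit
import sys,numpy as np
from station import ctrl
a,lim,s=map(float,sys.argv[1:4]);c=np.array([.564,.127])
if len(sys.argv)>4:c=np.array([float(v) for v in sys.argv[4:6]])
o=ctrl.get_obs();p=np.array(o["tool_pos"])[:2]-c;f=np.array(o["contact_force"]);m=np.arctan2(p[1],p[0])
if m-a>3:m-=2*np.pi
if a-m>3:m+=2*np.pi
u=p/np.linalg.norm(p);t=s*np.array([-u[1],u[0]]);D=-f[:2]@t
print(f"t{o['t']:.2f} cmd{a:.3f} meas{m:.3f} lag{s*(a-m)*38:.1f}mm r{1e3*np.linalg.norm(p):.1f} z{o['tool_pos'][2]:.4f} drag{D:.1f} rad{f[:2]@u:.1f} fz{f[2]:.1f} pos{np.round(o['tool_pos'][:2],4)}")
sys.exit(D>lim)
E
python3 gen.py .564 .127 .0378 3.0388 -0.06 5 10
```

```text
2.739 '[[[0.03,-0.22,0],[0,0,0]],[[0.07,-0.45,0],[0,0,0]],[[0.13,-0.66,0],[0,0,0]],[[0.20,-0.88,0],[0,0,0]],[[0.28,-1.09,0],[0,0,0]]]'
2.439 '[[[0.10,-0.21,0],[0,0,0]],[[0.20,-0.41,0],[0,0,0]],[[0.32,-0.60,0],[0,0,0]],[[0.45,-0.79,0],[0,0,0]],[[0.60,-0.96,0],[0,0,0]]]'
2.139 '[[[0.15,-0.17,0],[0,0,0]],[[0.31,-0.33,0],[0,0,0]],[[0.48,-0.48,0],[0,0,0]],[[0.66,-0.62,0],[0,0,0]],[[0.85,-0.75,0],[0,0,0]]]'
1.839 '[[[0.19,-0.11,0],[0,0,0]],[[0.39,-0.22,0],[0,0,0]],[[0.60,-0.31,0],[0,0,0]],[[0.81,-0.39,0],[0,0,0]],[[1.03,-0.46,0],[0,0,0]]]'
1.539 '[[[0.22,-0.05,0],[0,0,0]],[[0.44,-0.09,0],[0,0,0]],[[0.67,-0.12,0],[0,0,0]],[[0.89,-0.13,0],[0,0,0]],[[1.12,-0.13,0],[0,0,0]]]'
1.239 '[[[0.23,0.02,0],[0,0,0]],[[0.45,0.04,0],[0,0,0]],[[0.68,0.08,0],[0,0,0]],[[0.90,0.14,0],[0,0,0]],[[1.11,0.21,0],[0,0,0]]]'
0.939 '[[[0.21,0.08,0],[0,0,0]],[[0.42,0.17,0],[0,0,0]],[[0.62,0.27,0],[0,0,0]],[[0.82,0.39,0],[0,0,0]],[[1.00,0.52,0],[0,0,0]]]'
0.639 '[[[0.18,0.14,0],[0,0,0]],[[0.35,0.29,0],[0,0,0]],[[0.51,0.45,0],[0,0,0]],[[0.66,0.62,0],[0,0,0]],[[0.80,0.80,0],[0,0,0]]]'
0.339 '[[[0.13,0.18,0],[0,0,0]],[[0.25,0.38,0],[0,0,0]],[[0.36,0.58,0],[0,0,0]],[[0.45,0.78,0],[0,0,0]],[[0.54,0.99,0],[0,0,0]]]'
0.039 '[[[0.06,0.22,0],[0,0,0]],[[0.12,0.44,0],[0,0,0]],[[0.16,0.66,0],[0,0,0]],[[0.19,0.89,0],[0,0,0]],[[0.21,1.11,0],[0,0,0]]]'
```

```bash
python3 chk.py 3.039 8 -1
python3 -m handwheel '[[[0.03,-0.22,0],[0,0,0]],[[0.07,-0.45,0],[0,0,0]],[[0.13,-0.66,0],[0,0,0]],[[0.20,-0.88,0],[0,0,0]],[[0.28,-1.09,0],[0,0,0]]]' >/dev/null; python3 chk.py 2.739 7.5 -1 &&
python3 -m handwheel '[[[0.10,-0.21,0],[0,0,0]],[[0.20,-0.41,0],[0,0,0]],[[0.32,-0.60,0],[0,0,0]],[[0.45,-0.79,0],[0,0,0]],[[0.60,-0.96,0],[0,0,0]]]' >/dev/null && python3 chk.py 2.439 7.5 -1
```

```text
t4.72 cmd3.039 meas3.033 lag-0.2mm r37.1 z0.0824 drag-1.1 rad-3.9 fz-1.7 pos[0.5271 0.131 ]
t5.35 cmd2.739 meas2.734 lag-0.2mm r37.8 z0.0823 drag0.0 rad-2.8 fz1.2 pos[0.5293 0.142 ]False
False
```

```bash
sed -i 's/sys.exit(D>lim)/sys.exit(int(D>lim))/' chk.py
python3 -m handwheel '[[[0.10,-0.21,0],[0,0,0]],[[0.20,-0.41,0],[0,0,0]],[[0.32,-0.60,0],[0,0,0]],[[0.45,-0.79,0],[0,0,0]],[[0.60,-0.96,0],[0,0,0]]]' >/dev/null && python3 chk.py 2.439 7.5 -1 &&
python3 -m handwheel '[[[0.15,-0.17,0],[0,0,0]],[[0.31,-0.33,0],[0,0,0]],[[0.48,-0.48,0],[0,0,0]],[[0.66,-0.62,0],[0,0,0]],[[0.85,-0.75,0],[0,0,0]]]'  >/dev/null && python3 chk.py 2.139 7.5 -1
```

```text
t5.97 cmd2.439 meas2.431 lag-0.3mm r38.2 z0.0823 drag1.1 rad0.2 fz4.9 pos[0.5351 0.1519]
t6.60 cmd2.139 meas2.157 lag0.7mm r38.6 z0.0823 drag6.0 rad2.0 fz9.2 pos[0.5426 0.1592]
```

```bash

python3 -m handwheel '[[[0.19,-0.11,0],[0,0,0]],[[0.39,-0.22,0],[0,0,0]],[[0.60,-0.31,0],[0,0,0]]]' >/dev/null && python3 chk.py 1.959 8 -1 &&
python3 -m handwheel '[[[0.21,-0.08,0],[0,0,0]],[[0.43,-0.15,0],[0,0,0]]]' >/dev/null && python3 chk.py 1.839 8 -1 &&
python3 -m handwheel '[[[0.22,-0.05,0],[0,0,0]],[[0.44,-0.09,0],[0,0,0]],[[0.67,-0.12,0],[0,0,0]]]' >/dev/null && python3 chk.py 1.659 8 -1
```

```text
t6.97 cmd1.959 meas1.989 lag1.1mm r39.0 z0.0823 drag6.2 rad1.8 fz9.3 pos[0.5482 0.1626]
t7.22 cmd1.839 meas1.871 lag1.2mm r39.2 z0.0823 drag5.0 rad2.8 fz8.5 pos[0.5524 0.1645]
t7.60 cmd1.659 meas1.695 lag1.4mm r39.5 z0.0824 drag5.7 rad2.8 fz8.5 pos[0.5591 0.1662]
```

```bash

python3 -m handwheel '[[[0.22,-0.01,0],[0,0,0]],[[0.45,-0.01,0],[0,0,0]]]' >/dev/null && python3 chk.py 1.539 8 -1 &&
python3 -m handwheel '[[[0.23,0.02,0],[0,0,0]],[[0.45,0.04,0],[0,0,0]]]' >/dev/null && python3 chk.py 1.419 8 -1 &&
python3 -m handwheel '[[[0.23,0.04,0],[0,0,0]],[[0.45,0.10,0],[0,0,0]],[[0.66,0.17,0],[0,0,0]]]' >/dev/null && python3 chk.py 1.239 8 -1 && 
python3 -m handwheel '[[[0.21,0.08,0],[0,0,0]],[[0.42,0.17,0],[0,0,0]]]' >/dev/null && python3 chk.py 1.119 8 -1
python3 - <<'E'
import numpy as np
p=np.array([(.5271,.131),(.5293,.142),(.5351,.1519),(.5426,.1592),(.5482,.1626),(.5524,.1645),(.5591,.1662)])
A=np.c_[2*p,np.ones(len(p))];s=np.linalg.lstsq(A,(p**2).sum(1),rcond=None)[0];print(s[:2],np.sqrt(s[2]+s[:2]@s[:2]))
# fixed r=.038
from scipy.optimize import least_squares as L
print(L(lambda c:np.hypot(*(p-c).T)-.038,[.564,.127]).x)
E
```

```text
t7.85 cmd1.539 meas1.578 lag1.5mm r39.7 z0.0824 drag6.0 rad3.5 fz8.6 pos[0.5637 0.1667]
t8.10 cmd1.419 meas1.462 lag1.6mm r39.8 z0.0824 drag5.7 rad4.8 fz7.8 pos[0.5683 0.1666]
t8.47 cmd1.239 meas1.309 lag2.7mm r40.0 z0.0824 drag10.4 rad5.2 fz11.1 pos[0.5743 0.1656]
[0.56528881 0.12832953] 0.038351169234847805
[0.5650031  0.12859147]
```

```bash
python3 - <<'E'
import numpy as np
P=lambda a:100*np.array([.565+.038*np.cos(a),-(.1286+.038*np.sin(a))])
b=np.array([57.63,-16.273])
for a in np.arange(1.20,0.0,-.05):
    q=P(a);print(f"{a:.2f} {np.round(q-b,2)}",end=' | ');b=b+np.round(q-b,2)
E
```

```text
1.20 [ 0.25 -0.13] | 1.15 [0.17 0.07] | 1.10 [0.17 0.09] | 1.05 [0.17 0.09] | 1.00 [0.16 0.1 ] | 0.95 [0.16 0.1 ] | 0.90 [0.15 0.12] | 0.85 [0.15 0.12] | 0.80 [0.14 0.13] | 0.75 [0.13 0.13] | 0.70 [0.13 0.14] | 0.65 [0.12 0.15] | 0.60 [0.11 0.16] | 0.55 [0.1  0.16] | 0.50 [0.09 0.16] | 0.45 [0.09 0.17] | 0.40 [0.08 0.17] | 0.35 [0.07 0.18] | 0.30 [0.06 0.18] | 0.25 [0.05 0.18] | 0.20 [0.04 0.19] | 0.15 [0.04 0.19] | 0.10 [0.02 0.18] | 0.05 [0.02 0.19] |
```

```bash
C="15 -1 .565 .1286"
python3 -m handwheel '[[[0.25,-0.13,0],[0,0,0]],[[0.25,-0.13,0],[0,0,0]]]' >/dev/null && python3 chk.py 1.20 $C &&
python3 -m handwheel '[[[0.17,0.07,0],[0,0,0]],[[0.17,0.07,0],[0,0,0]]]' >/dev/null && python3 chk.py 1.15 $C &&
python3 -m handwheel '[[[0.17,0.09,0],[0,0,0]],[[0.17,0.09,0],[0,0,0]]]' >/dev/null && python3 chk.py 1.10 $C &&
python3 -m handwheel '[[[0.17,0.09,0],[0,0,0]],[[0.17,0.09,0],[0,0,0]]]' >/dev/null && python3 chk.py 1.05 $C &&
python3 -m handwheel '[[[0.16,0.10,0],[0,0,0]],[[0.16,0.10,0],[0,0,0]]]' >/dev/null && python3 chk.py 1.00 $C &&
python3 -m handwheel '[[[0.16,0.10,0],[0,0,0]],[[0.16,0.10,0],[0,0,0]]]' >/dev/null && python3 chk.py 0.95 $C
```

```text
t8.72 cmd1.200 meas1.290 lag3.4mm r39.2 z0.0820 drag10.5 rad1.8 fz10.3 pos[0.5758 0.1662]
t8.97 cmd1.150 meas1.244 lag3.6mm r39.1 z0.0821 drag10.3 rad1.6 fz10.3 pos[0.5776 0.1657]
t9.22 cmd1.100 meas1.194 lag3.6mm r39.1 z0.0821 drag11.0 rad1.2 fz10.1 pos[0.5794 0.165 ]
t9.47 cmd1.050 meas1.146 lag3.6mm r39.2 z0.0821 drag10.7 rad1.2 fz10.9 pos[0.5811 0.1643]
t9.72 cmd1.000 meas1.098 lag3.7mm r39.2 z0.0821 drag10.8 rad2.4 fz10.1 pos[0.5828 0.1635]
t9.97 cmd0.950 meas1.049 lag3.8mm r39.2 z0.0821 drag10.8 rad2.3 fz9.0 pos[0.5845 0.1626]
```

```bash
C="14.5 -1 .565 .1286"
python3 -m handwheel '[[[0.15,0.12,0],[0,0,0]],[[0.15,0.12,0],[0,0,0]]]' >/dev/null && python3 chk.py .9 $C &&
python3 -m handwheel '[[[0.15,0.12,0],[0,0,0]],[[0.15,0.12,0],[0,0,0]]]' >/dev/null && python3 chk.py .85 $C &&
python3 -m handwheel '[[[0.14,0.13,0],[0,0,0]],[[0.14,0.13,0],[0,0,0]]]' >/dev/null && python3 chk.py .8 $C &&
python3 -m handwheel '[[[0.13,0.13,0],[0,0,0]],[[0.13,0.13,0],[0,0,0]]]' >/dev/null && python3 chk.py .75 $C &&
python3 -m handwheel '[[[0.13,0.14,0],[0,0,0]],[[0.13,0.14,0],[0,0,0]]]' >/dev/null && python3 chk.py .70 $C &&
python3 -m handwheel '[[[0.12,0.15,0],[0,0,0]],[[0.12,0.15,0],[0,0,0]]]' >/dev/null && python3 chk.py .65 $C &&
python3 -m handwheel '[[[0.11,0.16,0],[0,0,0]],[[0.11,0.16,0],[0,0,0]]]' >/dev/null && python3 chk.py .6 $C &&
python3 -m handwheel '[[[0.10,0.16,0],[0,0,0]],[[0.10,0.16,0],[0,0,0]]]' >/dev/null && python3 chk.py .55 $C &&
python3 -m handwheel '[[[0.09,0.16,0],[0,0,0]],[[0.09,0.16,0],[0,0,0]]]' >/dev/null && python3 chk.py .50 $C &&
python3 -m handwheel '[[[0.09,0.17,0],[0,0,0]],[[0.09,0.17,0],[0,0,0]]]' >/dev/null && python3 chk.py .45 $C &&
python3 -m handwheel '[[[0.08,0.17,0],[0,0,0]],[[0.08,0.17,0],[0,0,0]]]' >/dev/null && python3 chk.py .40 $C
```

```text
t10.22 cmd0.900 meas1.000 lag3.8mm r39.2 z0.0822 drag11.2 rad2.2 fz9.7 pos[0.5861 0.1616]
t10.47 cmd0.850 meas0.951 lag3.8mm r39.2 z0.0822 drag11.2 rad2.1 fz8.7 pos[0.5878 0.1605]
t10.72 cmd0.800 meas0.903 lag3.9mm r39.2 z0.0822 drag11.5 rad1.9 fz9.2 pos[0.5893 0.1593]
t10.97 cmd0.750 meas0.856 lag4.0mm r39.2 z0.0822 drag10.1 rad2.2 fz8.4 pos[0.5907 0.1582]
t11.22 cmd0.700 meas0.807 lag4.0mm r39.2 z0.0822 drag10.9 rad2.1 fz8.0 pos[0.5921 0.1569]
t11.47 cmd0.650 meas0.757 lag4.1mm r39.2 z0.0822 drag10.2 rad1.8 fz8.3 pos[0.5935 0.1555]
t11.72 cmd0.600 meas0.706 lag4.0mm r39.1 z0.0823 drag11.3 rad3.1 fz7.2 pos[0.5948 0.154 ]
t11.97 cmd0.550 meas0.659 lag4.1mm r39.1 z0.0823 drag11.1 rad2.6 fz7.3 pos[0.5959 0.1525]
t12.22 cmd0.500 meas0.611 lag4.2mm r39.0 z0.0823 drag9.5 rad3.2 fz6.1 pos[0.597 0.151]
t12.47 cmd0.450 meas0.588 lag5.3mm r39.0 z0.0823 drag13.9 rad3.6 fz7.0 pos[0.5975 0.1503]
t12.72 cmd0.400 meas0.568 lag6.4mm r39.0 z0.0823 drag16.5 rad3.6 fz8.3 pos[0.5979 0.1496]
```

```bash
C="14.5 -1 .565 .1286"
python3 -m handwheel '[[[0.05,0.12,0],[0,0,0]],[[0.05,0.12,0],[0,0,0]]]' >/dev/null && python3 chk.py .37 $C
python3 gen.py .565 .1286 .038 .37 0.06 5 8; sleep 0;  echo; python3 - <<'E'
import numpy as np
p=np.array([(.5271,.131),(.5293,.142),(.5351,.1519),(.5426,.1592),(.5482,.1626),(.5524,.1645),(.5591,.1662),(.5683,.1666),(.5794,.165),(.5861,.1616),(.5921,.1569),(.597,.151)])
A=np.c_[2*p,np.ones(len(p))];s=np.linalg.lstsq(A,(p**2).sum(1),rcond=None)[0];print(s[:2],np.sqrt(s[2]+s[:2]@s[:2]))
E
```

```text
t12.97 cmd0.370 meas0.555 lag7.0mm r38.9 z0.0823 drag19.8 rad3.3 fz8.4 pos[0.5981 0.1491]
0.670 '[[[-0.09,-0.21,0],[0,0,0]],[[-0.19,-0.42,0],[0,0,0]],[[-0.30,-0.62,0],[0,0,0]],[[-0.43,-0.81,0],[0,0,0]],[[-0.56,-0.99,0],[0,0,0]]]'
0.970 '[[[-0.15,-0.17,0],[0,0,0]],[[-0.31,-0.34,0],[0,0,0]],[[-0.47,-0.49,0],[0,0,0]],[[-0.65,-0.64,0],[0,0,0]],[[-0.83,-0.77,0],[0,0,0]]]'
1.270 '[[[-0.19,-0.13,0],[0,0,0]],[[-0.39,-0.24,0],[0,0,0]],[[-0.60,-0.34,0],[0,0,0]],[[-0.81,-0.43,0],[0,0,0]],[[-1.02,-0.50,0],[0,0,0]]]'
1.570 '[[[-0.22,-0.06,0],[0,0,0]],[[-0.45,-0.11,0],[0,0,0]],[[-0.67,-0.14,0],[0,0,0]],[[-0.90,-0.16,0],[0,0,0]],[[-1.13,-0.17,0],[0,0,0]]]'
1.870 '[[[-0.22,0.01,0],[0,0,0]],[[-0.45,0.03,0],[0,0,0]],[[-0.68,0.06,0],[0,0,0]],[[-0.90,0.11,0],[0,0,0]],[[-1.12,0.17,0],[0,0,0]]]'
2.170 '[[[-0.22,0.07,0],[0,0,0]],[[-0.43,0.16,0],[0,0,0]],[[-0.63,0.26,0],[0,0,0]],[[-0.83,0.37,0],[0,0,0]],[[-1.02,0.49,0],[0,0,0]]]'
2.470 '[[[-0.19,0.14,0],[0,0,0]],[[-0.36,0.28,0],[0,0,0]],[[-0.53,0.44,0],[0,0,0]],[[-0.69,0.60,0],[0,0,0]],[[-0.83,0.78,0],[0,0,0]]]'
2.770 '[[[-0.14,0.18,0],[0,0,0]],[[-0.27,0.37,0],[0,0,0]],[[-0.38,0.57,0],[0,0,0]],[[-0.48,0.77,0],[0,0,0]],[[-0.57,0.98,0],[0,0,0]]]'

[0.56590566 0.12795721] 0.038996381561704326
```

Firm stop confirmed: drag rose to 20 N with the dial held. Now reversing.

```bash
C="8 1 .565 .1286"
python3 -m handwheel '[[[-0.09,-0.21,0],[0,0,0]],[[-0.19,-0.42,0],[0,0,0]],[[-0.30,-0.62,0],[0,0,0]],[[-0.43,-0.81,0],[0,0,0]],[[-0.56,-0.99,0],[0,0,0]]]' >/dev/null && python3 chk.py .67 $C &&
python3 -m handwheel '[[[-0.15,-0.17,0],[0,0,0]],[[-0.31,-0.34,0],[0,0,0]],[[-0.47,-0.49,0],[0,0,0]],[[-0.65,-0.64,0],[0,0,0]],[[-0.83,-0.77,0],[0,0,0]]]' >/dev/null && python3 chk.py .97 $C &&
python3 -m handwheel '[[[-0.19,-0.13,0],[0,0,0]],[[-0.39,-0.24,0],[0,0,0]],[[-0.60,-0.34,0],[0,0,0]],[[-0.81,-0.43,0],[0,0,0]],[[-1.02,-0.50,0],[0,0,0]]]' >/dev/null && python3 chk.py 1.27 $C &&
python3 -m handwheel '[[[-0.22,-0.06,0],[0,0,0]],[[-0.45,-0.11,0],[0,0,0]],[[-0.67,-0.14,0],[0,0,0]]]' >/dev/null && python3 chk.py 1.45 $C &&
python3 -m handwheel '[[[-0.23,-0.02,0],[0,0,0]],[[-0.46,-0.03,0],[0,0,0]]]' >/dev/null && python3 chk.py 1.57 $C &&
python3 -m handwheel '[[[-0.22,0.01,0],[0,0,0]],[[-0.45,0.03,0],[0,0,0]]]' >/dev/null && python3 chk.py 1.69 $C
```

```text
t13.60 cmd0.670 meas0.677 lag-0.3mm r38.9 z0.0825 drag1.0 rad2.5 fz4.4 pos[0.5953 0.153 ]
t14.22 cmd0.970 meas0.966 lag0.1mm r38.5 z0.0825 drag1.2 rad3.0 fz5.7 pos[0.5869 0.1603]
t14.85 cmd1.270 meas1.273 lag-0.1mm r38.5 z0.0825 drag1.0 rad2.5 fz5.8 pos[0.5763 0.1654]
t15.22 cmd1.450 meas1.455 lag-0.2mm r38.4 z0.0824 drag0.9 rad2.5 fz6.0 pos[0.5694 0.1668]
t15.47 cmd1.570 meas1.578 lag-0.3mm r38.4 z0.0824 drag1.2 rad2.1 fz7.0 pos[0.5647 0.167 ]
t15.72 cmd1.690 meas1.683 lag0.3mm r38.3 z0.0825 drag4.2 rad1.5 fz4.3 pos[0.5607 0.1666]
```

```bash
C="8 1 .565 .1286"
python3 -m handwheel '[[[-0.23,0.03,0],[0,0,0]],[[-0.45,0.08,0],[0,0,0]],[[-0.67,0.14,0],[0,0,0]]]' >/dev/null && python3 chk.py 1.87 $C &&
python3 -m handwheel '[[[-0.22,0.07,0],[0,0,0]],[[-0.43,0.16,0],[0,0,0]],[[-0.63,0.26,0],[0,0,0]]]' >/dev/null && python3 chk.py 2.05 $C &&
python3 -m handwheel '[[[-0.20,0.11,0],[0,0,0]],[[-0.39,0.23,0],[0,0,0]]]' >/dev/null && python3 chk.py 2.17 $C &&
python3 -m handwheel '[[[-0.19,0.14,0],[0,0,0]],[[-0.36,0.28,0],[0,0,0]]]' >/dev/null && python3 chk.py 2.29 $C &&
python3 -m handwheel '[[[-0.17,0.16,0],[0,0,0]],[[-0.33,0.32,0],[0,0,0]]]' >/dev/null && python3 chk.py 2.41 $C &&
python3 -m handwheel '[[[-0.07,0.09,0],[0,0,0]],[[-0.14,0.18,0],[0,0,0]]]' >/dev/null && python3 chk.py 2.47 $C
python3 gen.py .565 .1286 .038 2.47 0.02 2 16
```

```text
t16.10 cmd1.870 meas1.847 lag0.9mm r38.2 z0.0825 drag4.9 rad1.8 fz3.2 pos[0.5546 0.1653]
t16.48 cmd2.050 meas2.028 lag0.8mm r38.1 z0.0824 drag4.8 rad0.1 fz4.2 pos[0.5482 0.1628]
t16.73 cmd2.170 meas2.148 lag0.8mm r38.1 z0.0824 drag6.3 rad0.6 fz3.3 pos[0.5442 0.1605]
t16.98 cmd2.290 meas2.270 lag0.8mm r38.1 z0.0824 drag5.5 rad0.4 fz5.0 pos[0.5405 0.1577]
t17.23 cmd2.410 meas2.391 lag0.7mm r38.1 z0.0823 drag4.7 rad0.2 fz3.2 pos[0.5371 0.1546]
t17.48 cmd2.470 meas2.451 lag0.7mm r38.1 z0.0823 drag5.7 rad-0.4 fz3.7 pos[0.5357 0.1528]
2.510 '[[[-0.05,0.06,0],[0,0,0]],[[-0.10,0.12,0],[0,0,0]]]'
2.550 '[[[-0.04,0.06,0],[0,0,0]],[[-0.08,0.12,0],[0,0,0]]]'
2.590 '[[[-0.05,0.06,0],[0,0,0]],[[-0.09,0.13,0],[0,0,0]]]'
2.630 '[[[-0.04,0.06,0],[0,0,0]],[[-0.07,0.13,0],[0,0,0]]]'
2.670 '[[[-0.04,0.07,0],[0,0,0]],[[-0.08,0.13,0],[0,0,0]]]'
2.710 '[[[-0.03,0.07,0],[0,0,0]],[[-0.06,0.14,0],[0,0,0]]]'
2.750 '[[[-0.03,0.07,0],[0,0,0]],[[-0.06,0.14,0],[0,0,0]]]'
2.790 '[[[-0.03,0.07,0],[0,0,0]],[[-0.06,0.14,0],[0,0,0]]]'
2.830 '[[[-0.02,0.07,0],[0,0,0]],[[-0.05,0.15,0],[0,0,0]]]'
2.870 '[[[-0.02,0.07,0],[0,0,0]],[[-0.04,0.14,0],[0,0,0]]]'
2.910 '[[[-0.02,0.07,0],[0,0,0]],[[-0.04,0.15,0],[0,0,0]]]'
2.950 '[[[-0.02,0.07,0],[0,0,0]],[[-0.03,0.15,0],[0,0,0]]]'
2.990 '[[[-0.01,0.07,0],[0,0,0]],[[-0.03,0.15,0],[0,0,0]]]'
3.030 '[[[-0.01,0.07,0],[0,0,0]],[[-0.02,0.15,0],[0,0,0]]]'
3.070 '[[[0.00,0.07,0],[0,0,0]],[[-0.01,0.15,0],[0,0,0]]]'
3.110 '[[[0.00,0.07,0],[0,0,0]],[[-0.01,0.15,0],[0,0,0]]]'
```

```bash
C="8 1 .565 .1286"
python3 -m handwheel '[[[-0.05,0.06,0],[0,0,0]],[[-0.10,0.12,0],[0,0,0]]]' >/dev/null && python3 chk.py 2.51 $C &&
python3 -m handwheel '[[[-0.04,0.06,0],[0,0,0]],[[-0.08,0.12,0],[0,0,0]]]' >/dev/null && python3 chk.py 2.55 $C &&
python3 -m handwheel '[[[-0.05,0.06,0],[0,0,0]],[[-0.09,0.13,0],[0,0,0]]]' >/dev/null && python3 chk.py 2.59 $C &&
python3 -m handwheel '[[[-0.04,0.06,0],[0,0,0]],[[-0.07,0.13,0],[0,0,0]]]' >/dev/null && python3 chk.py 2.63 $C &&
python3 -m handwheel '[[[-0.04,0.07,0],[0,0,0]],[[-0.08,0.13,0],[0,0,0]]]' >/dev/null && python3 chk.py 2.67 $C &&
python3 -m handwheel '[[[-0.03,0.07,0],[0,0,0]],[[-0.06,0.14,0],[0,0,0]]]' >/dev/null && python3 chk.py 2.71 $C &&
python3 -m handwheel '[[[-0.03,0.07,0],[0,0,0]],[[-0.06,0.14,0],[0,0,0]]]' >/dev/null && python3 chk.py 2.75 $C &&
python3 -m handwheel '[[[-0.03,0.07,0],[0,0,0]],[[-0.06,0.14,0],[0,0,0]]]' >/dev/null && python3 chk.py 2.79 $C &&
python3 -m handwheel '[[[-0.02,0.07,0],[0,0,0]],[[-0.05,0.15,0],[0,0,0]]]' >/dev/null && python3 chk.py 2.83 $C &&
python3 -m handwheel '[[[-0.02,0.07,0],[0,0,0]],[[-0.04,0.14,0],[0,0,0]]]' >/dev/null && python3 chk.py 2.87 $C &&
python3 -m handwheel '[[[-0.02,0.07,0],[0,0,0]],[[-0.04,0.15,0],[0,0,0]]]' >/dev/null && python3 chk.py 2.91 $C &&
python3 -m handwheel '[[[-0.02,0.07,0],[0,0,0]],[[-0.03,0.15,0],[0,0,0]]]' >/dev/null && python3 chk.py 2.95 $C &&
python3 -m handwheel '[[[-0.01,0.07,0],[0,0,0]],[[-0.03,0.15,0],[0,0,0]]]' >/dev/null && python3 chk.py 2.99 $C
```

```text
t17.73 cmd2.510 meas2.492 lag0.7mm r38.1 z0.0823 drag5.5 rad-0.5 fz4.0 pos[0.5347 0.1516]
t17.98 cmd2.550 meas2.529 lag0.8mm r38.1 z0.0823 drag5.0 rad0.1 fz4.2 pos[0.5339 0.1505]
t18.23 cmd2.590 meas2.571 lag0.7mm r38.1 z0.0822 drag5.5 rad-1.3 fz3.3 pos[0.533  0.1492]
t18.48 cmd2.630 meas2.609 lag0.8mm r38.0 z0.0823 drag4.7 rad-1.0 fz4.4 pos[0.5322 0.1479]
t18.73 cmd2.670 meas2.650 lag0.8mm r38.1 z0.0822 drag5.1 rad-1.0 fz3.2 pos[0.5314 0.1466]
t18.98 cmd2.710 meas2.688 lag0.8mm r38.1 z0.0822 drag4.7 rad-1.9 fz3.9 pos[0.5308 0.1453]
t19.23 cmd2.750 meas2.728 lag0.8mm r38.0 z0.0822 drag3.8 rad-1.2 fz4.3 pos[0.5302 0.1439]
t19.48 cmd2.790 meas2.769 lag0.8mm r38.1 z0.0822 drag5.2 rad-1.2 fz4.0 pos[0.5295 0.1425]
t19.73 cmd2.830 meas2.810 lag0.8mm r38.1 z0.0822 drag4.8 rad-2.1 fz5.0 pos[0.529 0.141]
t19.98 cmd2.870 meas2.847 lag0.9mm r38.1 z0.0822 drag5.1 rad-2.1 fz4.2 pos[0.5286 0.1397]
t20.23 cmd2.910 meas2.887 lag0.9mm r38.1 z0.0821 drag5.3 rad-2.4 fz4.9 pos[0.5282 0.1382]
t20.48 cmd2.950 meas2.911 lag1.5mm r38.0 z0.0822 drag7.4 rad-1.8 fz3.9 pos[0.528  0.1373]
t20.73 cmd2.990 meas2.928 lag2.3mm r38.0 z0.0822 drag11.2 rad-2.9 fz1.6 pos[0.5278 0.1366]
```

```bash

python3 -m handwheel '[[[-0.01,0.11,0],[0,0,0]],[[-0.01,0.11,0],[0,0,0]]]' >/dev/null ; python3 chk.py 3.02 8 1 .565 .1286
python3 gen.py .565 .1286 .038 3.02 -0.05 5 3;python3 gen.py .565 .1286 .038 2.27 -0.02 2 14
```

```text
t20.98 cmd3.020 meas2.954 lag2.5mm r38.0 z0.0822 drag9.5 rad-1.2 fz3.1 pos[0.5277 0.1357]
2.770 '[[[0.03,-0.19,0],[0,0,0]],[[0.06,-0.38,0],[0,0,0]],[[0.11,-0.56,0],[0,0,0]],[[0.16,-0.74,0],[0,0,0]],[[0.23,-0.92,0],[0,0,0]]]'
2.520 '[[[0.07,-0.18,0],[0,0,0]],[[0.15,-0.35,0],[0,0,0]],[[0.25,-0.51,0],[0,0,0]],[[0.34,-0.68,0],[0,0,0]],[[0.45,-0.83,0],[0,0,0]]]'
2.270 '[[[0.12,-0.15,0],[0,0,0]],[[0.24,-0.30,0],[0,0,0]],[[0.37,-0.44,0],[0,0,0]],[[0.50,-0.57,0],[0,0,0]],[[0.64,-0.70,0],[0,0,0]]]'
2.230 '[[[0.06,-0.05,0],[0,0,0]],[[0.12,-0.09,0],[0,0,0]]]'
2.190 '[[[0.06,-0.05,0],[0,0,0]],[[0.12,-0.09,0],[0,0,0]]]'
2.150 '[[[0.07,-0.05,0],[0,0,0]],[[0.13,-0.09,0],[0,0,0]]]'
2.110 '[[[0.06,-0.04,0],[0,0,0]],[[0.13,-0.08,0],[0,0,0]]]'
2.070 '[[[0.06,-0.04,0],[0,0,0]],[[0.13,-0.08,0],[0,0,0]]]'
2.030 '[[[0.07,-0.03,0],[0,0,0]],[[0.14,-0.07,0],[0,0,0]]]'
1.990 '[[[0.06,-0.03,0],[0,0,0]],[[0.13,-0.06,0],[0,0,0]]]'
1.950 '[[[0.07,-0.03,0],[0,0,0]],[[0.14,-0.06,0],[0,0,0]]]'
1.910 '[[[0.07,-0.03,0],[0,0,0]],[[0.15,-0.05,0],[0,0,0]]]'
1.870 '[[[0.07,-0.03,0],[0,0,0]],[[0.14,-0.05,0],[0,0,0]]]'
1.830 '[[[0.07,-0.02,0],[0,0,0]],[[0.15,-0.04,0],[0,0,0]]]'
1.790 '[[[0.07,-0.02,0],[0,0,0]],[[0.14,-0.04,0],[0,0,0]]]'
1.750 '[[[0.08,-0.01,0],[0,0,0]],[[0.15,-0.03,0],[0,0,0]]]'
1.710 '[[[0.08,-0.01,0],[0,0,0]],[[0.15,-0.02,0],[0,0,0]]]'
```

The heavy drag has plateaued at about 11 N, so it is engaged with only a few hundredths of a radian of overrun. Now clockwise again until the light drag.

```bash
C="3.3 -1 .565 .1286"
python3 -m handwheel '[[[0.03,-0.19,0],[0,0,0]],[[0.06,-0.38,0],[0,0,0]],[[0.11,-0.56,0],[0,0,0]],[[0.16,-0.74,0],[0,0,0]],[[0.23,-0.92,0],[0,0,0]]]' >/dev/null && python3 chk.py 2.77 $C &&
python3 -m handwheel '[[[0.07,-0.18,0],[0,0,0]],[[0.15,-0.35,0],[0,0,0]],[[0.25,-0.51,0],[0,0,0]],[[0.34,-0.68,0],[0,0,0]],[[0.45,-0.83,0],[0,0,0]]]' >/dev/null && python3 chk.py 2.52 $C &&
python3 -m handwheel '[[[0.12,-0.15,0],[0,0,0]],[[0.24,-0.30,0],[0,0,0]],[[0.37,-0.44,0],[0,0,0]],[[0.50,-0.57,0],[0,0,0]],[[0.64,-0.70,0],[0,0,0]]]' >/dev/null && python3 chk.py 2.27 $C &&
python3 -m handwheel '[[[0.06,-0.05,0],[0,0,0]],[[0.12,-0.09,0],[0,0,0]]]' >/dev/null && python3 chk.py 2.23 $C &&
python3 -m handwheel '[[[0.06,-0.05,0],[0,0,0]],[[0.12,-0.09,0],[0,0,0]]]' >/dev/null && python3 chk.py 2.19 $C &&
python3 -m handwheel '[[[0.07,-0.05,0],[0,0,0]],[[0.13,-0.09,0],[0,0,0]]]' >/dev/null && python3 chk.py 2.15 $C &&
python3 -m handwheel '[[[0.06,-0.04,0],[0,0,0]],[[0.13,-0.08,0],[0,0,0]]]' >/dev/null && python3 chk.py 2.11 $C &&
python3 -m handwheel '[[[0.06,-0.04,0],[0,0,0]],[[0.13,-0.08,0],[0,0,0]]]' >/dev/null && python3 chk.py 2.07 $C &&
python3 -m handwheel '[[[0.07,-0.03,0],[0,0,0]],[[0.14,-0.07,0],[0,0,0]]]' >/dev/null && python3 chk.py 2.03 $C &&
python3 -m handwheel '[[[0.06,-0.03,0],[0,0,0]],[[0.13,-0.06,0],[0,0,0]]]' >/dev/null && python3 chk.py 1.99 $C &&
python3 -m handwheel '[[[0.07,-0.03,0],[0,0,0]],[[0.14,-0.06,0],[0,0,0]]]' >/dev/null && python3 chk.py 1.95 $C &&
python3 -m handwheel '[[[0.07,-0.03,0],[0,0,0]],[[0.15,-0.05,0],[0,0,0]]]' >/dev/null && python3 chk.py 1.91 $C &&
python3 -m handwheel '[[[0.07,-0.03,0],[0,0,0]],[[0.14,-0.05,0],[0,0,0]]]' >/dev/null && python3 chk.py 1.87 $C
```

```text
t21.60 cmd2.770 meas2.795 lag1.0mm r38.0 z0.0821 drag1.0 rad-1.2 fz6.6 pos[0.5293 0.1415]
t22.23 cmd2.520 meas2.548 lag1.0mm r38.0 z0.0821 drag0.6 rad-0.1 fz6.8 pos[0.5335 0.1499]
t22.85 cmd2.270 meas2.297 lag1.0mm r38.1 z0.0822 drag0.9 rad1.3 fz8.2 pos[0.5397 0.1571]
t23.10 cmd2.230 meas2.257 lag1.0mm r38.1 z0.0822 drag1.5 rad1.1 fz7.7 pos[0.5409 0.1581]
t23.35 cmd2.190 meas2.218 lag1.0mm r38.1 z0.0822 drag0.9 rad1.8 fz9.0 pos[0.542 0.159]
t23.60 cmd2.150 meas2.176 lag1.0mm r38.1 z0.0822 drag1.1 rad2.4 fz8.9 pos[0.5433 0.1599]
t23.85 cmd2.110 meas2.136 lag1.0mm r38.1 z0.0822 drag1.2 rad1.4 fz8.8 pos[0.5446 0.1608]
t24.10 cmd2.070 meas2.095 lag0.9mm r38.1 z0.0822 drag0.8 rad2.0 fz8.0 pos[0.5459 0.1616]
t24.35 cmd2.030 meas2.054 lag0.9mm r38.2 z0.0822 drag0.8 rad2.6 fz8.5 pos[0.5473 0.1624]
t24.60 cmd1.990 meas2.015 lag0.9mm r38.2 z0.0822 drag1.8 rad1.7 fz8.5 pos[0.5486 0.1631]
t24.85 cmd1.950 meas1.974 lag0.9mm r38.2 z0.0823 drag1.5 rad2.0 fz7.8 pos[0.55   0.1637]
t25.10 cmd1.910 meas1.933 lag0.9mm r38.2 z0.0823 drag1.3 rad2.4 fz8.3 pos[0.5515 0.1643]
t25.35 cmd1.870 meas1.893 lag0.9mm r38.2 z0.0822 drag0.5 rad3.4 fz8.7 pos[0.5529 0.1649]
```

```bash
C="3.3 -1 .565 .1286"
python3 -m handwheel '[[[0.07,-0.02,0],[0,0,0]],[[0.15,-0.04,0],[0,0,0]]]' >/dev/null && python3 chk.py 1.83 $C &&
python3 -m handwheel '[[[0.07,-0.02,0],[0,0,0]],[[0.14,-0.04,0],[0,0,0]]]' >/dev/null && python3 chk.py 1.79 $C &&
python3 -m handwheel '[[[0.08,-0.01,0],[0,0,0]],[[0.15,-0.03,0],[0,0,0]]]' >/dev/null && python3 chk.py 1.75 $C &&
python3 -m handwheel '[[[0.08,-0.01,0],[0,0,0]],[[0.15,-0.02,0],[0,0,0]]]' >/dev/null && python3 chk.py 1.71 $C &&
python3 -m handwheel '[[[0.08,-0.01,0],[0,0,0]],[[0.15,-0.02,0],[0,0,0]]]' >/dev/null && python3 chk.py 1.67 $C
```

```text
t25.60 cmd1.830 meas1.862 lag1.2mm r38.2 z0.0822 drag1.6 rad2.8 fz8.9 pos[0.554  0.1652]
t25.85 cmd1.790 meas1.844 lag2.1mm r38.3 z0.0821 drag4.8 rad2.9 fz11.3 pos[0.5547 0.1655]
```

Light drag has begun. One tiny confirming step, then relax, release and rise.

```bash
C="3.3 -1 .565 .1286"
python3 -m handwheel '[[[0.08,-0.01,0],[0,0,0]],[[0.08,-0.01,0],[0,0,0]]]' >/dev/null; python3 chk.py 1.77 $C
python3 -m handwheel '[[[-0.10,0.02,0],[0,0,0]],[[-0.15,0.03,0],[0,0,0]]]' >/dev/null; python3 chk.py 1.81 $C
python3 -m handwheel '[[[0,0,0],[0,0,0]],[[0,0,0],[0,0,0]],[[0,0,0],[0,0,0]],[[0,0,-2.5],[0,0,0]],[[0,0,-5],[0,0,0]]]' -0.3 20
python3 -m handwheel '[[[-0.3,5,0],[0,0,0]],[[-0.6,10,0],[0,0,0]],[[-0.9,15.2,0],[0,0,0]],[[-0.9,15.2,0],[0,0,0]],[[-0.9,15.2,0],[0,0,0]]]'
python3 - <<'E'
from h import *
np.set_printoptions(precision=4,suppress=True)
o=ctrl.get_obs();print(o["tool_pos"])
im=ctrl.get_image("wrist");cv2.imwrite("pics/w2.png",im)
r=ctrl.landmark_of("wrist","bolt_knob")[0];print(r,ray("wrist",r["position"],.084))
hsv=cv2.cvtColor(im,cv2.COLOR_BGR2HSV);k=cv2.inRange(hsv,(22,150,120),(35,255,255))
c=max(cv2.findContours(k,0,1)[0],key=cv2.contourArea);print(cv2.boundingRect(c))
E
```

```text
t26.10 cmd1.770 meas1.824 lag2.1mm r38.3 z0.0822 drag5.0 rad3.5 fz11.8 pos[0.5554 0.1657]
t26.35 cmd1.810 meas1.845 lag1.3mm r38.3 z0.0822 drag2.5 rad2.0 fz9.8 pos[0.5546 0.1654]
t: 26.98
tool_pos: [0.5553, 0.1652, 0.1316]
tool_rot: [3.141, -0.001, -0.004]
contact_force: [0.7, 0.4, -0.0]
opening: 0.0555
grip_force: 0.0
t: 27.6
tool_pos: [0.5468, 0.0137, 0.1318]
tool_rot: [-3.141, 0.001, 0.001]
contact_force: [-0.3, 0.7, 0.0]
opening: 0.0554
grip_force: 0.0
[0.5468 0.0137 0.1318]
{'position': [284.7, 236.7], 'score': 0.92} [0.5442 0.0102 0.084 ]
(274, 217, 23, 35)
```

View pics/w2.png

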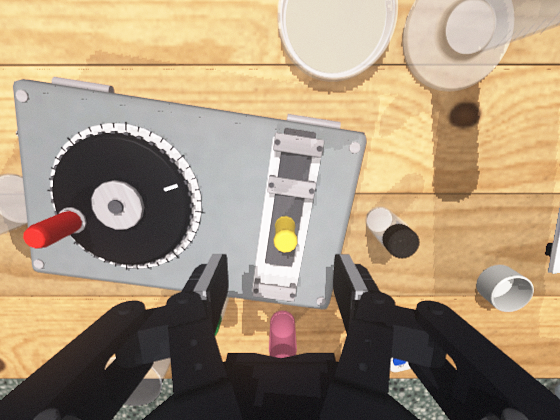

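The bolt knob (285,236) is centred between the open fingers, and the vials are clear. Descending, gripping gently and drawing.

```bash

python3 -m handwheel '[[[-0.1,0.2,2.5],[0,0,0]],[[-0.1,0.2,4.5],[0,0,0]],[[-0.1,0.2,5.5],[0,0,0]],[[-0.1,0.2,5.5],[0,0,0]]]'
python3 -m handwheel '[[[0,0,0],[0,0,0]],[[0,0,0],[0,0,0]],[[0,0,0],[0,0,0]],[[0,0,0],[0,0,0]],[[0,0,0],[0,0,0]]]' 1 20
python3 -m handwheel '[[[-0.15,-0.02,0],[0,0,0]],[[-0.30,-0.05,0],[0,0,0]],[[-0.45,-0.07,0],[0,0,0]],[[-0.60,-0.09,0],[0,0,0]],[[-0.75,-0.11,0],[0,0,0]]]'
```

```text
t: 28.2
tool_pos: [0.5454, 0.012, 0.076]
tool_rot: [-3.141, -0.001, 0.004]
contact_force: [0.0, 0.2, -0.3]
opening: 0.0556
grip_force: 0.0
t: 28.82
tool_pos: [0.5468, 0.0106, 0.0781]
tool_rot: [3.14, -0.001, 0.002]
contact_force: [-0.4, -5.4, 4.9]
opening: 0.0139
grip_force: 19.6
t: 29.45
tool_pos: [0.5398, 0.0116, 0.0782]
tool_rot: [3.14, -0.001, 0.005]
contact_force: [1.2, -6.2, 1.4]
opening: 0.0139
grip_force: 19.6
```

It passed 4 mm with almost no resistance, so the lock is open. Drawing the rest.

```bash

python3 -m handwheel '[[[-0.35,0.05,0],[0,0,0]],[[-0.70,0.0,0],[0,0,0]],[[-1.05,-0.06,0],[0,0,0]],[[-1.40,-0.11,0],[0,0,0]],[[-1.75,-0.17,0],[0,0,0]]]'
python3 -m handwheel '[[[-0.20,-0.03,0],[0,0,0]],[[-0.40,-0.06,0],[0,0,0]],[[-0.40,-0.06,0],[0,0,0]]]'
python3 -m handwheel '[[[-0.20,-0.03,0],[0,0,0]],[[-0.30,-0.05,0],[0,0,0]],[[-0.30,-0.05,0],[0,0,0]]]'
```

```text
t: 30.08
tool_pos: [0.5217, 0.0143, 0.0781]
tool_rot: [3.141, -0.0, 0.003]
contact_force: [2.1, -1.7, 5.3]
opening: 0.0139
grip_force: 19.7
t: 30.45
tool_pos: [0.5176, 0.0149, 0.0781]
tool_rot: [3.141, 0.0, 0.002]
contact_force: [1.2, -2.8, 6.5]
opening: 0.0139
grip_force: 19.8
t: 30.82
tool_pos: [0.517, 0.015, 0.0782]
tool_rot: [3.141, -0.0, 0.013]
contact_force: [10.0, -3.0, -1.3]
opening: 0.014
grip_force: 19.6
```

```bash

python3 -m handwheel '[[[0.1,0.1,0],[0,0,0]],[[0.1,0.1,0],[0,0,0]]]'
python3 -m handwheel '[[[0,0,0],[0,0,0]],[[0,0,0],[0,0,0]],[[0,0,0],[0,0,0]],[[0,0,-2],[0,0,0]],[[0,0,-6],[0,0,0]]]' -0.3 20
python3 -m handwheel '[[[-0.5,0,-6],[0,0,0]],[[-3,0,-10],[0,0,0]],[[-3,0,-10],[0,0,0]],[[-3,0,-10],[0,0,0]]]'
python3 - <<'E'
from h import *
cv2.imwrite("pics/w3.png",ctrl.get_image("wrist"));print(ctrl.get_obs()["t"])
E
```

```text
t: 31.08
tool_pos: [0.517, 0.015, 0.0782]
tool_rot: [-3.14, 0.001, -0.009]
contact_force: [5.9, -0.7, 1.9]
opening: 0.0136
grip_force: 19.7
t: 31.7
tool_pos: [0.5129, 0.0148, 0.1351]
tool_rot: [-3.141, 0.0, 0.01]
contact_force: [1.1, -0.1, 0.5]
opening: 0.0558
grip_force: 0.0
t: 32.2
tool_pos: [0.4846, 0.0145, 0.236]
tool_rot: [-3.141, 0.0, 0.002]
contact_force: [-0.1, -0.2, -0.1]
opening: 0.0557
grip_force: 0.0
32.25
```

View pics/w3.png

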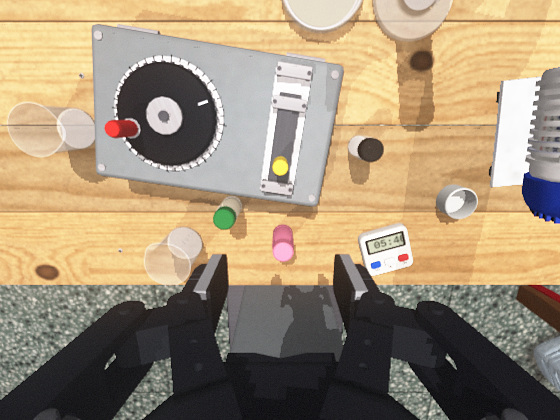

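The bolt knob (281,167) sits against the near strap, and the vials (225,216), (367,148) and the beaker (45,130) still stand. Handing in.

```bash
python3 -c "
from station import ctrl
print(ctrl.finish_job())"
```

```text
the job is handed in; nothing more can be done
None
```

The lockbox is unlocked: I dialled it by feel in the three moves (peak force on the knob about 20 N), drew the bolt the full 30 mm back to its stop, let go, left the vials and beaker untouched, and handed the job in at about 32 s of the 64 s allowed; the hand-in returned no verdict.

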